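# Load a reagent jar along the infeed fence until the gate snaps shut

### The arm

A 7-joint arm with a two-finger parallel gripper is mounted at the origin on the work surface. World frame = base frame: x ahead of the robot, y to its left, z up, the work surface at z = 0. Lengths are in m, angles in degrees, forces in N, time in s.
With the tool pointing down it reaches from about 0.425 to 0.925 m from the base axis. Payload 6.8 kg.
Tool frame: the origin (TCP) lies on the front face of the gripper's body, between the roots of the fingers; the fingertips stand 73 mm ahead of it and the grasp point (between the pads) lies 54 mm ahead of it (manip.finger_overhang is the z of the fingertips in the tool frame, in m); z points along the fingers, y is the line along which they close (so a half turn about z gives the same grasp; the last joint's range is limited). The gripper opens to 85 mm and grips with 20 to 120 N. Pads are 22 mm wide; open, the fingers measure 114 mm over their backs; the gripper's body (76 mm by 85 mm) begins 54 mm behind the grasp point. The pads swing forward as they close: fully open they stand 13 mm farther back than shut.
Start: joints at [-81.251, 27.33, 1.283, 89.118, -0.659, 63.558, -4.761], TCP at [0.174, 0.652, 0.304] pointing down, gripper open.
Joint ranges: [-169.35, 169.35], [-19.33, 120.38], [-80.79, 83.38], [13.8, 139.57], [-78.32, 258.32], [9.67, 109.79], [-169.56, 169.56]. Speed limits (degrees/s): [136.94, 136.94, 180, 180, 180, 180, 180].

### API

Orientations are given as [roll, pitch, yaw] about the fixed x, y, z axes, in that order (R = Rz(yaw) Ry(pitch) Rx(roll)).
In Python, from plant import manip gives the robot as it stands. The module is installed in compiled form; this text tells all that it offers.
- The arm moves only by the shell command python3 -m pendant 'ROWS' [OPENING]. ROWS is JSON, a list of rows, each a list of 2 entries, a list of its own where there are three numbers: the shift along the tool's x, y, z in units of 50 mm (1.0 is 50 mm), then the turn about the tool's z in rad. A call has 1 to 20 rows; each row shifts and turns the commanded pose from where the row before left it, along the tool's axes as they then stand; what a row does not reach is not made up. A row lasts 1/10 s, in which the tool goes at most 50 mm and 8.59 degrees, less where a joint would pass 70% of its speed; a pose out of reach is approached as far as the arm can. A call is refused whole if a number of a shift passes 1 or a number of a turn 0.15, either way. A call with a gripper value outside its range is refused whole. OPENING is the closure, from 0 (fully open) to 1 (shut), set as the call begins (- or left out, the last holds). The fingers move at their own pace and stop on an object; the grip force is fixed at half the most. Time passes only in rows, so rows that do not move let the fingers close. It gives the time, the measured TCP pose, the force, the opening and the grip force at its end, in the units of the state.
- manip.sense(): the state, without advancing time (a new reading comes with each control period).
- manip.read_camera(name): name is "scene" or "top" or "wrist"; returns a dict with "pixels" (400x640x3 uint8, blue, green, red), "K" (3x3 intrinsics, pixels), "R" (3x3) and "t" (3): a world point X has camera coordinates R X + t; the wrist camera has in their place "T_tool_cam" (4x4, takes a point from camera to tool coordinates, whose origin is the TCP and whose axes are the flange's). Camera axes: x right, y down, z forward; pixel columns grow to the right and rows downward; lengths in m; the calibration is good to about 2 mm. A picture is of the moment at which its call begins: read the wrist's pose just before it. There is no depth.
- manip.finish_job(): hands the job in; it is judged then, once.
The state is a dict: "t": time; "qpos": joint angles; "joint_vel": joint speeds; "joint_torque": joint torques, N m; "tool_pos": TCP position; "tcp_rot": TCP orientation; "contact_force": force on the tool from outside, world axes, zero at the start; "moment": the same for the moment, N m; "grip_width": finger opening in m; "gripper_force": force on a finger pad.
Only numpy, scipy, OpenCV 4.12 (cv2) and the standard library are available. Lean on these libraries where they do the work, as an engineer would, in place of code of your own. Each camera call takes 0.05 s, during which the arm holds its last target. There are 200 camera calls.

### The job

Slide the red-capped jar across the bench to the aluminium fence before the yellow mark, then push it, always upright on the bench and against the fence, along into the bay at the far end. Press it steadily and gently against the sprung blue pad just until the little blue gate snaps shut behind it, without ramming the pad to its end or pushing the jar hard, then let go so that the gate alone keeps it there. Leave everything else alone.

Things in the scene. Friction and masses are not known exactly. Their poses are not given: they have to be found in the camera images.
- jar: The jar to load: white plastic cylinder, 84 mm diameter, 70 mm high, orange band, red cap 76 mm diameter and 22 mm high on top (92 mm in all), about 0.3 to 0.6 kg, slick: friction 0.24 to 0.36 on everything. Slide it, never lift it, pushing with under 35 N. Origin at the centre of its underside, z up; its yaw means nothing.
- lane: Fixed infeed lane. Origin on the bench, on the fence's near face, halfway along it. Local y = direction of travel (to the bay), x points into the fence, z up. Aluminium fence: face at x = 0, 12 mm thick, 55 mm high, y = -210 to +210 mm. The jar is against it with its centre at x = -42 mm. The near side is open up to the bay.
- mark (a point): Point on the bench at the fence's face (lane x = 0, y = -100 mm) where the yellow mark crosses the grey lane strip. Once the jar's centre is past it, the jar must be against the fence (gap under 9 mm).
- bay (a point): Middle of the span (lane x = -94, y = +60 mm) in which the gate's post stands. The bay head (steel block 70 mm high, gate post 64 mm high and 12 mm thick, pad) is clamped up to 22 mm before or after this point along lane y; just where is NOT measured, feel for it. The pad's face at rest is 71 mm further along y than the post.
- pad (a joint): Sprung blue pad ending the bay, 60 mm wide, 40 high, on the jar's path. Value: m pushed in along lane +y, 0 at rest, hard end 0.022, must never pass 0.0195. Spring 2 N at touch plus 0.9 N per mm. The gate snaps once it reads 0.013 to 0.015 (14 to 16 N); friction adds 1 to 4 N at the pusher. Released: a caught jar leaves it at about 0.005, one not caught at about 0.
- gate (a joint): Little blue sprung one-way gate, 16 to 56 mm above the bench: 20 mm arm with a 5 mm radius roller at its tip, on the upright post. Value in rad: 0 closed (arm pointing at the fence, 15 mm into the jar's path), about 1.3 folded towards +y by the passing jar (which costs 1 to 4 N). It cannot swing backwards; closed behind the jar it holds it.
- blue_jar: Bystander, leave alone: white jar with a blue cap, 60 mm diameter, 82 mm high, near side of the lane. Origin at its underside's centre.
- white_jar: Bystander, leave alone: white jar with a yellow band and white cap, 64 mm diameter, 97 mm high, behind the fence. Origin at its underside's centre.
- amber_bottle: Bystander, leave alone: amber bottle, 50 mm diameter, 100 mm high, behind the fence. Origin at its underside's centre.
- beaker: Bystander, leave alone: glass beaker, 76 mm diameter, 100 mm high, behind the fence. Origin at its underside's centre.
- wash_bottle: Bystander, leave alone: clear wash bottle with a red spout, 60 mm diameter, 172 mm high, behind the fence. Origin at its underside's centre.
- spatula: Bystander, leave alone: steel spatula, 190 mm long, 8 mm thick, lying on the bench. Origin at its underside's centre.
- mouse: Bystander, leave alone: black computer mouse, 56 mm across, 28 mm high. Origin at its underside's centre.
Things that resemble listed ones, but are neither listed nor needed, are in the scene too. What is shaped like the jar but green is not meant.

How it is judged:
By the outcome, as a careful person would: the job done as asked, in the order asked, and still so for the second after the job is handed in, with the robot touching nothing.
It also fails if it takes over 64 s, if anything falls off the work surface, if the arm or the gripper's body presses on something with over 40 N, if the wrist force passes 120 N, or if a joint passes its speed limit or range.

## Working session

There is one attempt and no reset: what is moved stays moved. The work goes in short steps, Python scripts to look and compute and a shell command to move; the robot and the scene stay as the last step left them, time stands still between calls to the robot, and variables do not carry over. Pictures are saved under pics/ and viewed, at most 10 in all, crops included, and the job is handed in when it is done.

```bash
mkdir -p pics
cat > h.py <<'E'
import numpy as np, cv2
from plant import manip
def grab(n):
    c=manip.read_camera(n); return c
def ray(c,u,v):
    d=np.linalg.inv(c["K"])@np.array([u,v,1.0]); R=np.array(c["R"]); t=np.array(c["t"])
    return -R.T@t, R.T@d
def plane(c,u,v,z):
    o,d=ray(c,u,v); return o+d*(z-o[2])/d[2]
def tri(c1,p1,c2,p2):
    A=[];b=[]
    for c,p in((c1,p1),(c2,p2)):
        o,d=ray(c,*p); d=d/np.linalg.norm(d); P=np.eye(3)-np.outer(d,d); A.append(P); b.append(P@o)
    return np.linalg.lstsq(np.vstack(A),np.hstack(b),rcond=None)[0]
def proj(c,X):
    p=c["K"]@(np.array(c["R"])@np.array(X)+np.array(c["t"])); return p[:2]/p[2]
E
python3 - <<'E'
from h import *
import pickle
s=manip.sense(); print(s["t"],s["tool_pos"],s["tcp_rot"],s["contact_force"],s["grip_width"])
D={}
for n in("scene","top"):
    c=grab(n); D[n]={k:np.array(c[k]) for k in c if k!='name'}; cv2.imwrite(f"pics/{n}0.png",c["pixels"])
    print(n,np.round(-np.array(c["R"]).T@np.array(c["t"]),3))
pickle.dump(D,open("d0.pkl","wb"))
E
```

```text
0.0 [0.17392626 0.65171353 0.30292896] [-1.79893384e+02  5.38569375e-03  1.65054848e+02] [ 0.46349279  0.20951797 -0.91459758] 0.08521153842829246
scene [1.044 0.369 0.975]
top [0.361 0.017 0.994]
```

View pics/scene0.png

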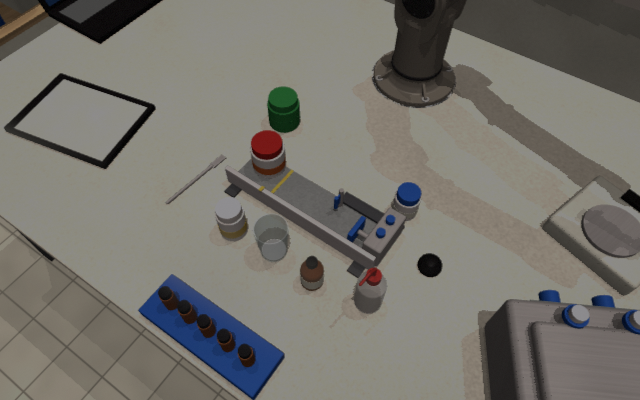

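View pics/top0.png

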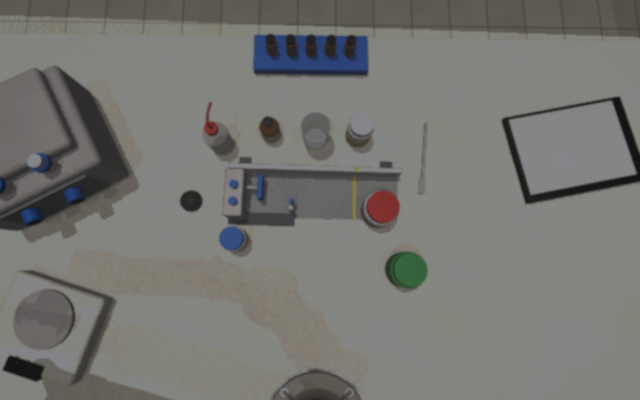

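The scene view shows the red-capped jar at (268,150), a green lookalike at (283,108), and the lane from (235,175) to (375,255). In it the yellow mark is near (285,180), the gate near (337,200), the pad near (356,228) and the bay head near (385,232).
In the top view these are the red cap at (381,208), green jar at (407,270), mark at x≈355, gate at (292,204), pad at (261,187) and blue jar at (232,239).
Candidates for the jar are red (381,208) and green (407,270). Red fits, since it has a red cap and an orange band. I'll confirm that in an enlarged crop.

Run:
```python
from h import *
import pickle
D=pickle.load(open("d0.pkl","rb")); S,T=D["scene"],D["top"]
def mask(c,name,box):
    h=cv2.cvtColor(c["pixels"],cv2.COLOR_BGR2HSV); H,s,V=cv2.split(h)
    m={"red":((H<8)|(H>172))&(s>150)&(V>60),"yellow":(H>20)&(H<35)&(s>100)&(V>60),"blue":(H>105)&(H<130)&(s>140)&(V>40)}[name].astype(np.uint8)
    k=np.zeros_like(m);x0,y0,x1,y1=box;k[y0:y1,x0:x1]=1;m*=k
    return m
def cents(m,mn=6):
    n,l,st,ce=cv2.connectedComponentsWithStats(m); return [(np.round(ce[i],1).tolist(),st[i].tolist()) for i in range(1,n) if st[i][4]>=mn]
for n,c,b in(("red",S,(240,120,300,180)),("red",T,(355,180,410,235)),("yellow",S,(250,160,300,200)),("yellow",T,(345,155,365,230)),("blue",S,(320,180,420,250)),("blue",T,(215,165,310,260))):
    print(n,cents(mask(c,n,b)))
# ground check of the camera scale
for uv in((381,208),(355,217),(226,166),(401,170),(243,161),(317,395)): print(uv,np.round(plane(T,*uv,0),3))
a=cv2.resize(S["pixels"][110:280,210:430],None,fx=3.5,fy=3.5,interpolation=cv2.INTER_CUBIC)
b=cv2.resize(T["pixels"][150:290,210:430],None,fx=3.6,fy=3.6,interpolation=cv2.INTER_CUBIC)
a=cv2.convertScaleAbs(a,alpha=1.6);b=cv2.convertScaleAbs(b,alpha=1.6)
cv2.imwrite("pics/cs.png",a);cv2.imwrite("pics/ct.png",b)
```

```text
red [([266.2, 142.5], [251, 131, 31, 24, 596])]
red [([382.6, 206.4], [368, 192, 30, 30, 720])]
yellow [([281.9, 181.1], [271, 170, 23, 23, 95]), ([261.3, 187.9], [259, 186, 6, 5, 19])]
yellow [([356.5, 169.0], [356, 167, 2, 5, 10]), ([354.0, 196.6], [353, 177, 3, 42, 120])]
blue [([408.3, 193.9], [397, 183, 23, 23, 426]), ([336.5, 201.4], [334, 194, 6, 15, 54]), ([389.7, 219.5], [386, 215, 9, 10, 69]), ([355.9, 228.9], [347, 216, 19, 26, 192]), ([380.1, 232.6], [376, 228, 9, 10, 70])]
blue [([259.8, 186.2], [258, 175, 5, 23, 84]), ([233.4, 183.6], [231, 181, 6, 6, 30]), ([232.1, 200.5], [229, 198, 7, 6, 29]), ([230.9, 237.9], [221, 228, 21, 21, 349])]
(381, 208) [ 0.502 -0.162  0.   ]
(355, 217) [ 0.479 -0.096  0.   ]
(226, 166) [0.608 0.233 0.   ]
(401, 170) [ 0.601 -0.216  0.   ]
(243, 161) [0.621 0.19  0.   ]
(317, 395) [ 0.062 -0.003  0.   ]
```

View pics/cs.png

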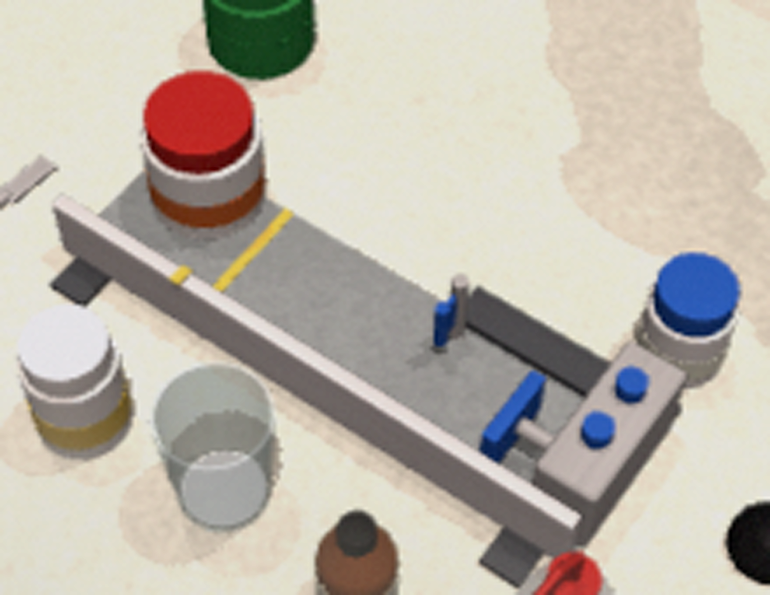

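View pics/ct.png

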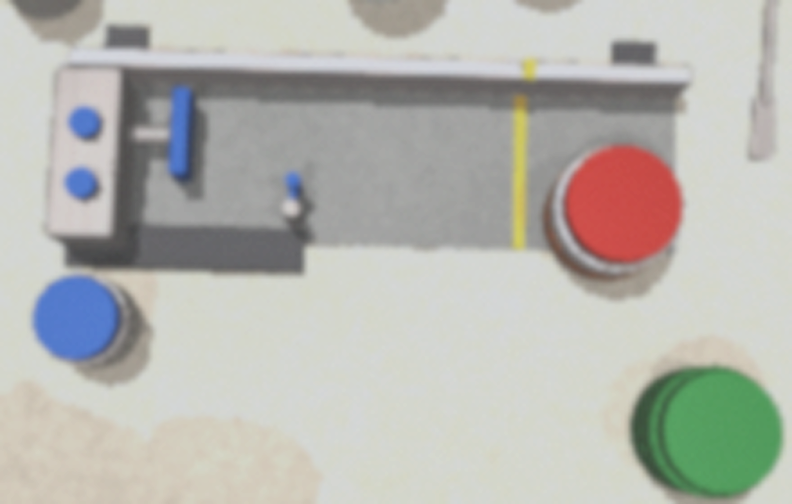

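The crops confirm the red-capped jar with the orange band: scene crop (203,150), top crop (622,205). It stands at the lane's start, right of the yellow mark. The post top is at top crop (290,207) / scene crop (460,280), and the pad's top edge at top crop x≈190.

Run:
```python
from h import *
import pickle
D=pickle.load(open("d0.pkl","rb")); S,T=D["scene"],D["top"]
s=lambda x,y:(210+(x+.5)/3.5-.5,110+(y+.5)/3.5-.5)
t=lambda x,y:(210+(x+.5)/3.6-.5,150+(y+.5)/3.6-.5)
print("cap tri",tri(S,s(199,112),T,t(624,204)))
print("cap top@.092", plane(T,*t(624,204),.092),plane(S,*s(199,112),.092))
print("fence near start tri",tri(S,s(62,196),T,t(689,84)),"end",tri(S,s(579,518),T,t(68,66)))
print("fence z=.055 top:",plane(T,*t(689,84),.055),plane(T,*t(68,66),.055))
print("fence z=.055 scene:",plane(S,*s(62,196),.055),plane(S,*s(579,518),.055))
print("post tri",tri(S,s(460,280),T,t(290,207)),plane(T,*t(290,207),.064),plane(S,*s(460,280),.064))
print("pad top near corner",plane(T,*t(190,178),.04),plane(T,*t(192,90),.04),tri(S,s(533,374),T,t(187,178)))
# edge refine: fence lower bright edge in top image per column
g=cv2.cvtColor(T["pixels"],cv2.COLOR_BGR2GRAY).astype(float)
P=[]
for u in range(250,395,3):
    col=g[160:180,u]; d=np.diff(col); i=np.argmin(d)
    if 0<i<len(d)-1:
        a,b,e=d[i-1],d[i],d[i+1]; i+=0.5*(a-e)/(a-2*b+e)
    P.append(plane(T,u,160+i+.5,.055)[:2])
P=np.array(P); q=np.polyfit(P[:,1],P[:,0],1)
for _ in range(3):
    r=P[:,0]-np.polyval(q,P[:,1]); k=abs(r)<.003; q=np.polyfit(P[k,1],P[k,0],1)
print("face: x=%.4f*y+%.4f"%tuple(q),k.sum(),len(k))
m=[plane(T,*t(520,y),0) for y in(100,245)]; print("mark line",np.round(m,4), "mark on fence top",plane(T,*t(529,78),.055))
bj=plane(T,230.9,237.9,.082);print("blue jar",bj)
```

```text
cap tri [ 0.49294227 -0.14922174  0.0900438 ]
cap top@.092 [ 0.49319914 -0.14988552  0.092     ] [ 0.49381374 -0.14695125  0.092     ]
fence near start tri [ 0.58142142 -0.20314348  0.05071179] end [0.59062526 0.2161967  0.04874134]
fence z=.055 top: [ 0.58064002 -0.20253869  0.055     ] [0.58906892 0.21494834 0.055     ]
fence z=.055 scene: [ 0.58344114 -0.20004328  0.055     ] [0.5937262  0.21715956 0.055     ]
post tri [0.49311169 0.06482118 0.06406736] [0.49351904 0.06405372 0.064     ] [0.49268635 0.06557636 0.064     ]
pad top near corner [0.51609626 0.13284346 0.04      ] [0.57675937 0.13326183 0.04      ] [0.51516961 0.13601459 0.04148074]
face: x=0.0219*y+0.5858 49 49
mark line [[ 0.5807 -0.0946  0.    ]
 [ 0.4772 -0.0935  0.    ]] mark on fence top [ 0.58375838 -0.09467425  0.055     ]
blue jar [0.41920494 0.19668623 0.082     ]
```

```bash
python3 - <<'E'
from h import *
print(manip.finger_overhang, np.round(manip.read_camera("wrist")["T_tool_cam"],3).tolist())
E
python3 -m pendant '[[[0,0,0],-0.12],[[0,0,0],-0.12],[[-0.5,-0.7,0],0],[[-0.5,-0.7,0],0],[[-0.5,-0.7,0],0],[[-0.5,-0.7,0],0],[[-0.5,-0.7,0],0],[[-0.5,-0.7,0],0],[[-0.5,-0.7,0],0],[[-0.5,-0.7,0],0],[[-0.5,-0.7,0],0],[[-0.5,-0.7,0],0],[[-0.5,-0.7,0],0],[[0,0,0],0]]' 1
```

```text
0.0726 [[-0.001, -0.96, -0.281, 0.072], [1.0, -0.001, 0.001, -0.0], [-0.001, -0.281, 0.96, -0.07], [0.0, 0.0, 0.0, 1.0]]
t: 1.55
tool_pos: [0.4442, 0.2554, 0.3039]
tcp_rot: [-179.9, 0.1, 178.2]
contact_force: [0.3, 0.9, -0.3]
grip_width: -0.0004
gripper_force: 0.0
```

```bash
python3 -m pendant '[[[0.03,-0.673,0],-0.01],[[0.03,-0.673,0],0],[[0.03,-0.673,0],0],[[0.03,-0.673,0],0],[[0.03,-0.673,0],0],[[0.03,-0.673,0],0],[[0.03,-0.673,0],0],[[0.03,-0.673,0],0],[[0.03,-0.673,0],0],[[0.03,-0.673,0],0],[[0.03,-0.673,0],0],[[0.03,-0.673,0],0],[[0,0,0.6],0],[[0,0,0.6],0],[[0,0,0.6],0],[[0,0,0.6],0],[[0,0,0.6],0],[[0,0,0],0]]'
python3 - <<'E'
from h import *
import pickle
D={}
for n in("scene","top","wrist"):
    c=grab(n); D[n]={k:np.array(c[k]) for k in c}; cv2.imwrite(f"pics/{n}1.png",c["pixels"])
pickle.dump(D,open("d1.pkl","wb"))
print(manip.sense()["qpos"],manip.sense()["contact_force"])
a=np.hstack([D["scene"]["pixels"][90:290,180:440],D["wrist"]["pixels"][::2,::2]]);cv2.imwrite("pics/v1.png",cv2.resize(a,(780,268)))
E
```

```text
t: 3.35
tool_pos: [0.4162, -0.1411, 0.1511]
tcp_rot: [180.0, -0.4, 179.4]
contact_force: [-0.6, 0.7, 0.3]
grip_width: 0.0001
gripper_force: 0.0
[-10.50562904  20.00550295  25.13900254 128.63009657 -15.07075405
  34.00107768 115.24451713] [0.17328314 0.05388898 0.41551873]
```

View pics/v1.png

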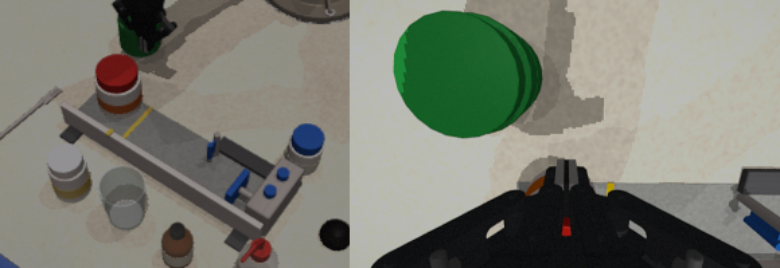

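The view shows the closed fingers beside the red jar on the robot side: left half, fingers at about (150,25) and red jar at (118,85). They clear the green jar, which is at (470,75) in the right half. Next I lower and push towards the fence.

```bash
python3 -m pendant '[[[0,-0.07,0.3],0],[[0,-0.07,0.3],0],[[0,0,0.3],0],[[0,0,0.12],0],[[-0.1,0,0],0],[[-0.1,0,0],0],[[-0.1,0,0],0],[[-0.1,0,0],0],[[-0.1,0,0],0],[[-0.1,0,0],0],[[0,0,0],0]]'
python3 -m pendant '[[[-0.1,0,0],0],[[-0.1,0,0],0],[[-0.1,0,0],0],[[-0.1,0,0],0],[[-0.1,0,0],0],[[0,0,0],0]]'
```

```text
t: 4.6
tool_pos: [0.4489, -0.1493, 0.1029]
tcp_rot: [-180.0, 0.0, 179.4]
contact_force: [0.3, 0.1, 0.5]
grip_width: 0.0002
gripper_force: 0.0
t: 5.2
tool_pos: [0.4745, -0.1496, 0.103]
tcp_rot: [-180.0, 0.1, 179.4]
contact_force: [-1.4, -0.5, 0.6]
grip_width: 0.0001
gripper_force: 0.0
```

```bash
python3 -m pendant '[[[-0.06,0,0],0],[[-0.06,0,0],0],[[-0.06,0,0],0],[[0,0,0],0]]'
python3 -m pendant '[[[-0.04,0,0],0],[[-0.04,0,0],0],[[0,0,0],0]]'
python3 - <<'E'
from h import *
T=grab("top");S=grab("scene")
out=[]
for c,b in((T,(330,150,420,240)),(S,(230,110,320,200))):
    h=cv2.cvtColor(c["pixels"],cv2.COLOR_BGR2HSV);H,s,V=cv2.split(h)
    m=(((H<8)|(H>172))&(s>150)&(V>60)).astype(np.uint8);k=np.zeros_like(m);k[b[1]:b[3],b[0]:b[2]]=1
    x=cv2.boundingRect(m*k);print(x,cv2.moments(m*k,True)["m00"])
    out.append(c["pixels"][b[1]:b[3],b[0]:b[2]])
cv2.imwrite("pics/v2.png",cv2.resize(np.hstack(out),None,fx=4,fy=4,interpolation=cv2.INTER_CUBIC))
E
```

```text
t: 5.6
tool_pos: [0.4828, -0.1497, 0.103]
tcp_rot: [-180.0, 0.0, 179.4]
contact_force: [-1.1, 0.1, 0.6]
grip_width: -0.0
gripper_force: 0.0
t: 5.9
tool_pos: [0.4866, -0.1497, 0.1029]
tcp_rot: [-180.0, 0.0, 179.4]
contact_force: [-0.4, 0.1, 0.6]
grip_width: 0.0003
gripper_force: 0.0
(368, 173, 17, 25) 233.0
(239, 142, 32, 30) 639.0
```

View pics/v2.png

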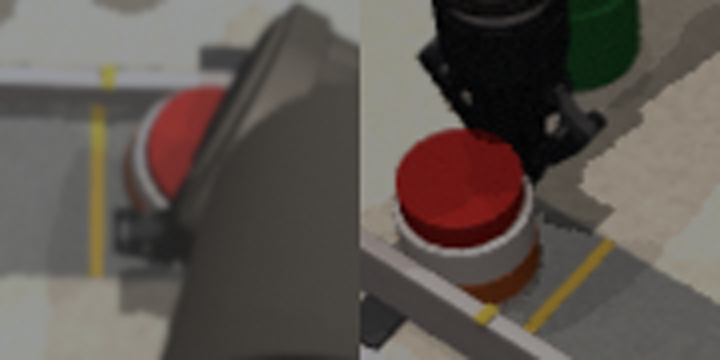

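The jar is upright and almost at the fence, with its cap at scene pixel ≈(255,155). I'll push on in small steps until the force rises.

```bash
python3 -c "
from h import *
c=grab('scene');print(plane(c,255.2,155,.092))"
python3 -m pendant '[[[-0.04,0,0],0],[[-0.04,0,0],0],[[0,0,0],0]]'
```

```text
[ 0.5410234  -0.14386972  0.092     ]
t: 6.35
tool_pos: [0.488, -0.1497, 0.1021]
tcp_rot: [179.9, -0.3, 179.4]
contact_force: [-6.4, 0.2, -0.1]
grip_width: -0.0002
gripper_force: 0.0
```

The force rose to 6.4 N at TCP x 0.488, as predicted, so the jar is against the fence. Next I retreat, rise, go behind the jar and turn so the face leans 15° into the fence.

```bash
python3 -m pendant '[[[0.15,0,0],0],[[0.2,0,0],0],[[0,0,-0.6],0],[[0,0,-0.6],0],[[0,0,-0.6],0],[[-0.27,-0.44,0],0],[[-0.27,-0.44,0],0],[[-0.27,-0.44,0],0],[[-0.27,-0.44,0],0],[[0,0,0],-0.144],[[0,0,0],-0.144],[[0,0,0],-0.144],[[0,0,0],-0.144],[[0,0,0],-0.144],[[0,0,0],-0.144],[[0,0,0],-0.144],[[0,0,0],-0.144],[[0,0,0],-0.144],[[0,0,0],0]]'
python3 - <<'E'
from h import *
s=manip.sense();p=np.array(s["tool_pos"])[:2]-[.5859,.0055];print("lane",p@[.9998,-.0219],p@[.0219,.9998],s["qpos"][6])
S=grab("scene");T=grab("top")
out=[]
for c,b in((T,(330,150,420,240)),(S,(230,110,320,200))):
    h=cv2.cvtColor(c["pixels"],cv2.COLOR_BGR2HSV);H,q,V=cv2.split(h)
    m=(((H<8)|(H>172))&(q>150)&(V>60)).astype(np.uint8);k=np.zeros_like(m);k[b[1]:b[3],b[0]:b[2]]=1
    print(cv2.boundingRect(m*k),cv2.moments(m*k,True)["m00"])
    out.append(c["pixels"][b[1]:b[3],b[0]:b[2]])
cv2.imwrite("pics/v3.png",cv2.resize(np.hstack(out),None,fx=4,fy=4,interpolation=cv2.INTER_CUBIC))
E
```

```text
t: 8.25
tool_pos: [0.5242, -0.2383, 0.1911]
tcp_rot: [179.7, 0.2, -109.7]
contact_force: [-0.2, -0.6, 0.3]
grip_width: -0.0002
gripper_force: 0.0
lane -0.056392893265946625 -0.24509380017908067 169.5136830642337
(368, 172, 30, 30) 709.0
(239, 143, 31, 29) 642.0
```

View pics/v3.png

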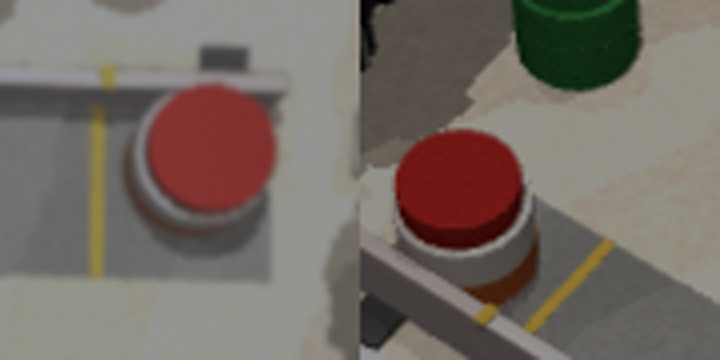

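The jar stands upright against the fence, before the mark: cap centre at top pixel (383,187) and scene (255,155). Joint 7 is nearly at its range limit, so I turn back a little, keeping a lean of about 22°, before lowering.

```bash
cat >> h.py <<'E'
def lane():
    s=manip.sense();p=np.array(s["tool_pos"])[:2]-[.5859,.0055]
    yaw=s["tcp_rot"][2]%360; print("lane %.4f %.4f z %.4f tilt %.1f j7 %.1f"%(p@[.9998,-.0219],p@[.0219,.9998],s["tool_pos"][2],268.75-yaw,s["qpos"][6]))
    f=np.array(s["contact_force"]); print("F lane",np.round([f[:2]@[.9998,-.0219],f[:2]@[.0219,.9998],f[2]],1),"t",s["t"])
E
python3 -m pendant '[[[0.04,0.09,0],0.06],[[0,0,0.3],0],[[0,0,0.3],0],[[0,0,0.3],0],[[0,0,0],0]]'
python3 -c "from h import *;lane();print(np.round(manip.sense()['qpos'],1))"
```

```text
t: 8.85
tool_pos: [0.5181, -0.2369, 0.1423]
tcp_rot: [179.3, -0.1, -113.0]
contact_force: [-0.6, 1.2, 0.3]
grip_width: 0.0002
gripper_force: 0.0
lane -0.0625 -0.2439 z 0.1423 tilt 21.7 j7 165.4
F lane [-0.6  1.2  0.3] t 8.85
[ 30.1  30.2 -15.2 109.8  11.3  42.1 165.4]
```

```bash
python3 -m pendant '[[[0,0,0.3],0],[[0,0,0.3],0],[[0,0,0.24],0],[[-0.093,0.037,0],0],[[-0.093,0.037,0],0],[[-0.093,0.037,0],0],[[-0.093,0.037,0],0],[[-0.093,0.037,0],0],[[-0.093,0.037,0],0],[[-0.093,0.037,0],0],[[-0.093,0.037,0],0],[[-0.093,0.037,0],0],[[-0.093,0.037,0],0],[[0,0,0],0]]'
python3 -c "from h import *;lane()"
```

```text
t: 10.25
tool_pos: [0.5201, -0.1875, 0.1037]
tcp_rot: [179.6, -0.0, -113.1]
contact_force: [-1.7, -1.6, 1.5]
grip_width: -0.0002
gripper_force: 0.9
lane -0.0615 -0.1944 z 0.1037 tilt 21.8 j7 158.9
F lane [-1.6 -1.7  1.5] t 10.25
```

```bash
python3 -m pendant '[[[0,0,0],-0.06],[[-0.095,0.032,0],0],[[-0.095,0.032,0],0],[[-0.095,0.032,0],0],[[-0.095,0.032,0],0],[[-0.095,0.032,0],0],[[-0.095,0.032,0],0],[[-0.095,0.032,0],0],[[-0.095,0.032,0],0],[[-0.095,0.032,0],0],[[-0.095,0.032,0],0],[[-0.095,0.032,0],0],[[-0.095,0.032,0],0]]'
python3 - <<'E'
from h import *
lane()
c=grab("scene");b=(220,110,340,230)
h=cv2.cvtColor(c["pixels"],cv2.COLOR_BGR2HSV);H,q,V=cv2.split(h)
m=(((H<8)|(H>172))&(q>150)&(V>60)).astype(np.uint8);k=np.zeros_like(m);k[b[1]:b[3],b[0]:b[2]]=1
print(cv2.boundingRect(m*k))
cv2.imwrite("pics/v4.png",cv2.resize(c["pixels"][b[1]:b[3],b[0]:b[2]],None,fx=4,fy=4,interpolation=cv2.INTER_CUBIC))
E
```

```text
t: 11.55
tool_pos: [0.5214, -0.1273, 0.1037]
tcp_rot: [179.6, -0.0, -109.6]
contact_force: [-1.3, -3.7, 1.5]
grip_width: -0.0001
gripper_force: 1.7
lane -0.0615 -0.1342 z 0.1037 tilt 18.4 j7 155.2
F lane [-1.2 -3.7  1.5] t 11.55
(262, 156, 32, 40)
```

View pics/v4.png

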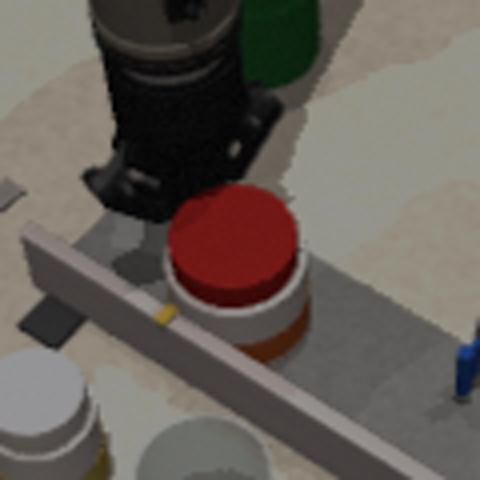

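The jar is upright and against the fence as it passes the mark (crop cap centre (234,238), mark (166,315)). I continue along the fence.

```bash
python3 -m pendant '[[[-0.095,0.032,0],0],[[-0.095,0.032,0],0],[[-0.095,0.032,0],0],[[-0.095,0.032,0],0],[[-0.095,0.032,0],0],[[-0.095,0.032,0],0],[[-0.095,0.032,0],0],[[-0.095,0.032,0],0],[[-0.095,0.032,0],0],[[-0.095,0.032,0],0],[[-0.095,0.032,0],0],[[-0.095,0.032,0],0],[[-0.095,0.032,0],0],[[-0.095,0.032,0],0],[[-0.095,0.032,0],0],[[-0.095,0.032,0],0],[[0,0,0],0]]'
python3 -c "from h import *;lane()"
```

```text
t: 13.3
tool_pos: [0.5232, -0.0462, 0.104]
tcp_rot: [179.6, 0.1, -109.6]
contact_force: [0.0, 0.5, -0.6]
grip_width: -0.0002
gripper_force: 0.0
lane -0.0615 -0.0531 z 0.1040 tilt 18.3 j7 146.4
F lane [ 0.   0.5 -0.6] t 13.3
```

```bash
python3 -m pendant '[[[0,0,0],-0.05],[[-0.058,0.016,0],0],[[-0.058,0.016,0],0],[[-0.058,0.016,0],0],[[-0.058,0.016,0],0],[[-0.058,0.016,0],0],[[-0.058,0.016,0],0],[[-0.058,0.016,0],0],[[-0.058,0.016,0],0],[[-0.058,0.016,0],0],[[-0.058,0.016,0],0],[[-0.058,0.016,0],0],[[-0.058,0.016,0],0]]'
python3 -c "from h import *;lane()"
python3 -m pendant '[[[-0.058,0.016,0],0],[[-0.058,0.016,0],0],[[-0.058,0.016,0],0],[[-0.058,0.016,0],0],[[-0.058,0.016,0],0],[[-0.058,0.016,0],0]]'
python3 -c "from h import *;lane()"
```

```text
t: 14.6
tool_pos: [0.5234, -0.012, 0.104]
tcp_rot: [179.6, -0.1, -106.8]
contact_force: [-3.0, -5.3, 3.2]
grip_width: -0.0
gripper_force: 2.7
lane -0.0621 -0.0189 z 0.1040 tilt 15.6 j7 144.7
F lane [-2.8 -5.4  3.2] t 14.6
t: 15.2
tool_pos: [0.5237, 0.0057, 0.104]
tcp_rot: [179.6, -0.1, -106.8]
contact_force: [-1.8, -7.3, 3.7]
grip_width: 0.0001
gripper_force: 3.2
lane -0.0622 -0.0012 z 0.1040 tilt 15.6 j7 142.8
F lane [-1.7 -7.3  3.7] t 15.2
```

```bash
python3 -m pendant '[[[-0.058,0.016,0],0],[[-0.058,0.016,0],0],[[-0.058,0.016,0],0],[[-0.058,0.016,0],0]]'
python3 -c "from h import *;lane()"
python3 -m pendant '[[[-0.038,0.011,0],0],[[-0.038,0.011,0],0],[[-0.038,0.011,0],0],[[-0.038,0.011,0],0]]'
python3 -c "from h import *;lane()"
python3 -m pendant '[[[-0.038,0.011,0],0],[[-0.038,0.011,0],0],[[-0.038,0.011,0],0]]'
python3 -c "from h import *;lane()"
```

```text
t: 15.6
tool_pos: [0.5238, 0.0175, 0.1039]
tcp_rot: [179.5, -0.1, -106.8]
contact_force: [-3.1, -6.0, 4.2]
grip_width: 0.0
gripper_force: 3.5
lane -0.0623 0.0106 z 0.1039 tilt 15.6 j7 141.5
F lane [-3.  -6.1  4.2] t 15.6
t: 16.0
tool_pos: [0.5238, 0.0254, 0.104]
tcp_rot: [179.5, -0.1, -106.8]
contact_force: [-3.2, -6.5, 4.1]
grip_width: -0.0002
gripper_force: 3.4
lane -0.0625 0.0185 z 0.1040 tilt 15.6 j7 140.6
F lane [-3.1 -6.5  4.1] t 16.0
t: 16.3
tool_pos: [0.5239, 0.0314, 0.1039]
tcp_rot: [179.5, -0.1, -106.8]
contact_force: [-3.9, -6.3, 3.9]
grip_width: -0.0005
gripper_force: 3.3
lane -0.0626 0.0245 z 0.1039 tilt 15.6 j7 140.0
F lane [-3.7 -6.4  3.9] t 16.3
```

Run:
```python
from h import *
c=grab("scene");b=(280,130,400,250);c2=grab("top");b2=(220,140,340,260)
o=np.hstack([c["pixels"][b[1]:b[3],b[0]:b[2]],c2["pixels"][b2[1]:b2[3],b2[0]:b2[2]]])
cv2.imwrite("pics/v5.png",cv2.convertScaleAbs(cv2.resize(o,(800,400),interpolation=cv2.INTER_CUBIC),alpha=1.3))
```

```text
(no output)
```

View pics/v5.png

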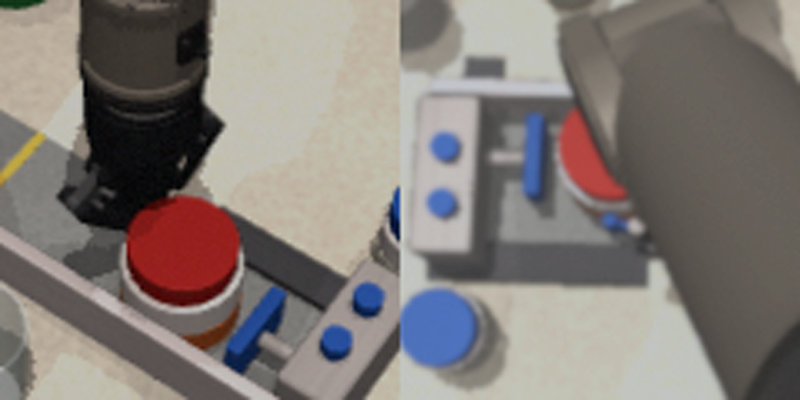

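The jar is upright, against the fence, with the gate folded at (615,222). The pad at (535,155) is about 10 mm ahead of it. I press on slowly.

```bash
python3 -m pendant '[[[-0.029,0.008,0],0],[[-0.029,0.008,0],0],[[-0.029,0.008,0],0],[[-0.029,0.008,0],0]]'
python3 -c "from h import *;lane()"
python3 -m pendant '[[[-0.029,0.008,0],0],[[-0.029,0.008,0],0]]'
python3 -c "from h import *;lane()"
python3 -m pendant '[[[-0.029,0.008,0],0],[[-0.029,0.008,0],0]]'
python3 -c "from h import *;lane()"
python3 -m pendant '[[[-0.029,0.008,0],0],[[-0.029,0.008,0],0]]'
python3 -c "from h import *;lane()"
```

```text
t: 16.8
tool_pos: [0.524, 0.0376, 0.104]
tcp_rot: [179.5, -0.1, -106.8]
contact_force: [-3.8, -5.5, 4.3]
grip_width: -0.0003
gripper_force: 3.2
lane -0.0626 0.0307 z 0.1040 tilt 15.6 j7 139.3
F lane [-3.7 -5.6  4.3] t 16.8
t: 17.0
tool_pos: [0.5241, 0.0407, 0.1039]
tcp_rot: [179.5, -0.1, -106.8]
contact_force: [-3.7, -4.4, 3.1]
grip_width: -0.0002
gripper_force: 3.1
lane -0.0626 0.0338 z 0.1039 tilt 15.6 j7 139.0
F lane [-3.6 -4.5  3.1] t 17.0
t: 17.2
tool_pos: [0.5242, 0.0438, 0.1039]
tcp_rot: [179.5, -0.1, -106.8]
contact_force: [-3.8, -4.7, 4.2]
grip_width: -0.0001
gripper_force: 3.1
lane -0.0626 0.0369 z 0.1039 tilt 15.6 j7 138.7
F lane [-3.7 -4.8  4.2] t 17.2
t: 17.4
tool_pos: [0.5242, 0.0458, 0.1039]
tcp_rot: [179.5, -0.2, -106.9]
contact_force: [-3.2, -9.0, 4.9]
grip_width: -0.0
gripper_force: 4.5
lane -0.0626 0.0390 z 0.1039 tilt 15.6 j7 138.4
F lane [-3.  -9.1  4.9] t 17.4
```

```bash
for i in 1; do python3 -m pendant '[[[-0.029,0.008,0],0],[[-0.029,0.008,0],0]]'
python3 -c "from h import *;lane()"; done
python3 -m pendant '[[[-0.029,0.008,0],0],[[-0.029,0.008,0],0]]'
python3 -c "from h import *;lane()"
python3 -m pendant '[[[-0.029,0.008,0],0],[[-0.029,0.008,0],0]]'
python3 -c "from h import *;lane()"
```

```text
t: 17.6
tool_pos: [0.5242, 0.0481, 0.1039]
tcp_rot: [179.5, -0.2, -106.9]
contact_force: [-3.6, -10.4, 5.0]
grip_width: 0.0004
gripper_force: 5.3
lane -0.0626 0.0412 z 0.1039 tilt 15.6 j7 138.1
F lane [ -3.4 -10.5   5. ] t 17.6
t: 17.8
tool_pos: [0.5243, 0.0503, 0.104]
tcp_rot: [179.5, -0.3, -106.9]
contact_force: [-3.1, -12.8, 6.4]
grip_width: 0.0003
gripper_force: 6.3
lane -0.0626 0.0435 z 0.1040 tilt 15.7 j7 137.8
F lane [ -2.8 -12.9   6.4] t 17.8
t: 18.0
tool_pos: [0.5243, 0.0526, 0.104]
tcp_rot: [179.5, -0.3, -107.0]
contact_force: [-3.4, -14.5, 7.0]
grip_width: -0.0
gripper_force: 7.1
lane -0.0626 0.0457 z 0.1040 tilt 15.7 j7 137.4
F lane [ -3.1 -14.6   7. ] t 18.0
```

```bash
cat >> h.py <<'E'
def gate():
    c=grab("top");h=cv2.cvtColor(c["pixels"],cv2.COLOR_BGR2HSV);H,q,V=cv2.split(h)
    m=((H>100)&(H<135)&(q>90)&(V>30)).astype(np.uint8)
    n,l,st,ce=cv2.connectedComponentsWithStats(m[165:225,240:310])
    print("blue",[(np.round(ce[i]+[240,165],1).tolist(),st[i].tolist()[2:]) for i in range(1,n) if st[i][4]>2])
E
python3 -c "from h import *;gate()"
python3 -m pendant '[[[-0.019,0.005,0],0],[[-0.019,0.005,0],0]]'
python3 -c "from h import *;lane();gate()"
python3 -m pendant '[[[-0.019,0.005,0],0]]'
python3 -c "from h import *;lane();gate()"
```

```text
blue [([256.1, 186.7], [7, 26, 112])]
t: 18.25
tool_pos: [0.5244, 0.0539, 0.104]
tcp_rot: [179.5, -0.4, -107.0]
contact_force: [-4.5, -15.8, 7.6]
grip_width: -0.0001
gripper_force: 7.8
lane -0.0626 0.0470 z 0.1040 tilt 15.8 j7 137.2
F lane [ -4.2 -15.9   7.6] t 18.25
blue [([255.4, 186.7], [6, 26, 111])]
t: 18.4
tool_pos: [0.5244, 0.0546, 0.104]
tcp_rot: [179.5, -0.4, -107.0]
contact_force: [-3.1, -16.2, 9.5]
grip_width: -0.0
gripper_force: 8.3
lane -0.0626 0.0477 z 0.1040 tilt 15.8 j7 137.1
F lane [ -2.7 -16.3   9.5] t 18.4
blue [([255.4, 186.9], [6, 26, 111])]
```

```bash
cat >> h.py <<'E'
from scipy.spatial.transform import Rotation as Ro
def wgate():
    s=manip.sense(); c=manip.read_camera("wrist"); W=np.eye(4); W[:3,:3]=Ro.from_euler("xyz",s["tcp_rot"],degrees=True).as_matrix(); W[:3,3]=s["tool_pos"]
    M=np.linalg.inv(W@np.array(c["T_tool_cam"]))
    def pr(lx,ly,z):
        X=np.array([.5859,.0055,0])+lx*np.array([.9998,-.0219,0])+ly*np.array([.0219,.9998,0])+[0,0,z]
        p=c["K"]@(M@np.r_[X,1])[:3]; return np.round(p[:2]/p[2])
    print("exp post top",pr(-.094,.057,.064),"closed tip",pr(-.074,.057,.056),"folded tip",pr(-.089,.076,.056))
    h=cv2.cvtColor(c["pixels"],cv2.COLOR_BGR2HSV);H,q,V=cv2.split(h)
    m=((H>100)&(H<135)&(q>90)&(V>30)).astype(np.uint8);n,l,st,ce=cv2.connectedComponentsWithStats(m)
    print("wblue",[(np.round(ce[i],1).tolist(),st[i].tolist()) for i in range(1,n) if st[i][4]>20])
    return c
E
python3 -c "from h import *;c=wgate();cv2.imwrite('pics/w6.png',c['pixels'])"
python3 -m pendant '[[[-0.019,0.005,0],0],[[-0.019,0.005,0],0]]'
python3 -c "from h import *;lane();wgate();gate()"
```

```text
exp post top [403. 292.] closed tip [352. 293.] folded tip [396. 321.]
wblue [([371.0, 278.2], [359, 258, 25, 35, 495])]
t: 18.7
tool_pos: [0.5244, 0.0561, 0.104]
tcp_rot: [179.5, -0.4, -107.0]
contact_force: [-4.0, -18.1, 8.5]
grip_width: -0.0004
gripper_force: 8.8
lane -0.0626 0.0492 z 0.1040 tilt 15.8 j7 136.9
F lane [ -3.6 -18.2   8.5] t 18.7
exp post top [403. 289.] closed tip [351. 290.] folded tip [396. 319.]
wblue [([369.7, 276.1], [355, 255, 29, 38, 606])]
blue [([254.4, 186.7], [6, 26, 111])]
```

```bash
python3 -m pendant '[[[-0.019,0.005,0],0]]'
python3 -c "from h import *;lane();wgate()"
python3 -m pendant '[[[-0.019,0.005,0],0]]'
python3 -c "from h import *;lane();c=wgate();gate();cv2.imwrite('pics/w7.png',c['pixels'][200:400,250:500])"
```

```text
t: 18.9
tool_pos: [0.5244, 0.0567, 0.104]
tcp_rot: [179.5, -0.4, -107.1]
contact_force: [-4.6, -17.7, 8.8]
grip_width: -0.0003
gripper_force: 9.0
lane -0.0626 0.0499 z 0.1040 tilt 15.8 j7 136.8
F lane [ -4.2 -17.8   8.8] t 18.9
exp post top [402. 288.] closed tip [351. 289.] folded tip [395. 318.]
wblue [([369.2, 275.0], [354, 253, 31, 40, 661])]
t: 19.05
tool_pos: [0.5245, 0.0574, 0.104]
tcp_rot: [179.5, -0.5, -107.1]
contact_force: [-4.5, -18.9, 9.4]
grip_width: -0.0002
gripper_force: 9.5
lane -0.0626 0.0506 z 0.1040 tilt 15.8 j7 136.7
F lane [ -4.  -19.    9.4] t 19.05
exp post top [402. 286.] closed tip [351. 288.] folded tip [395. 316.]
wblue [([368.6, 273.4], [353, 250, 32, 43, 744])]
blue [([253.8, 186.6], [7, 25, 121])]
```

```bash
sed -i 's/^    h=cv2.cvtColor(c\["pixels"\],cv2.COLOR_BGR2HSV);H,q,V=cv2.split(h)\n    m=((H>100)&(H<135)/&/' h.py
sed -i 's/^    print("exp post top".*$/    print([ (a,z,pr(-.094+.02*np.cos(a)+e*.005,.057+.02*np.sin(a),z).tolist()) for a in (0,.6,1.3) for z in (.016,.056) for e in (1,)]) if v else 0/; s/def wgate()/def wgate(v=0)/' h.py
python3 -c "from h import *;wgate(1);lane()"
python3 -m pendant '[[[-0.016,0.0045,0],0]]'
python3 -c "from h import *;lane();wgate();gate()"
```

```text
[(0, 0.016, [334.0, 249.0]), (0, 0.056, [339.0, 290.0]), (0.6, 0.016, [346.0, 266.0]), (0.6, 0.056, [354.0, 310.0]), (1.3, 0.016, [369.0, 273.0]), (1.3, 0.056, [383.0, 319.0])]
wblue [([367.0, 270.0], [352, 246, 32, 47, 844])]
lane -0.0626 0.0507 z 0.1040 tilt 15.8 j7 136.7
F lane [ -3.4 -18.1   8.4] t 19.2
t: 19.3
tool_pos: [0.5244, 0.0577, 0.104]
tcp_rot: [179.5, -0.5, -107.1]
contact_force: [-3.8, -21.0, 9.3]
grip_width: -0.0001
gripper_force: 10.3
lane -0.0626 0.0509 z 0.1040 tilt 15.8 j7 136.7
F lane [ -3.4 -21.1   9.3] t 19.3
wblue [([367.0, 270.0], [352, 246, 32, 47, 844])]
blue [([253.8, 186.5], [7, 26, 123])]
```

The fingers' near corner (lane ≈ −74, 65 mm) overlaps the gate's swing, so the finger itself may be holding the gate open. I slide the pusher along its own face towards the fence, holding the pressure, to clear the gate.

```bash
python3 -m pendant '[[[0,-0.05,0],0],[[0,-0.05,0],0],[[0,-0.05,0],0]]'
python3 -c "from h import *;lane();wgate(1);gate()"
python3 -m pendant '[[[0,-0.05,0],0],[[0,-0.05,0],0],[[0,-0.03,0],0],[[0,0,0],0]]'
python3 -c "from h import *;lane();c=wgate(1);gate();cv2.imwrite('pics/w8.png',cv2.convertScaleAbs(c['pixels'],alpha=1.4))"
```

```text
t: 19.7
tool_pos: [0.5281, 0.0566, 0.1034]
tcp_rot: [179.1, -0.6, -107.0]
contact_force: [-18.2, -18.0, 18.1]
grip_width: -0.0002
gripper_force: 9.7
lane -0.0590 0.0498 z 0.1034 tilt 15.7 j7 137.2
F lane [-17.8 -18.4  18.1] t 19.7
[(0, 0.016, [340.0, 250.0]), (0, 0.056, [347.0, 291.0]), (0.6, 0.016, [352.0, 266.0]), (0.6, 0.056, [362.0, 311.0]), (1.3, 0.016, [375.0, 274.0]), (1.3, 0.056, [391.0, 320.0])]
wblue [([370.3, 269.7], [351, 245, 40, 48, 1152])]
blue [([253.7, 186.5], [7, 25, 118])]
t: 20.2
tool_pos: [0.5351, 0.0544, 0.1033]
tcp_rot: [179.2, -0.6, -107.0]
contact_force: [-10.9, -17.0, 13.6]
grip_width: 0.0001
gripper_force: 8.3
lane -0.0519 0.0477 z 0.1033 tilt 15.8 j7 137.6
F lane [-10.6 -17.2  13.6] t 20.2
[(0, 0.016, [354.0, 250.0]), (0, 0.056, [365.0, 291.0]), (0.6, 0.016, [365.0, 266.0]), (0.6, 0.056, [379.0, 311.0]), (1.3, 0.016, [388.0, 274.0]), (1.3, 0.056, [408.0, 320.0])]
wblue [([378.0, 265.6], [353, 240, 54, 53, 1945])]
blue [([253.8, 186.7], [7, 26, 120])]
```

View pics/w8.png

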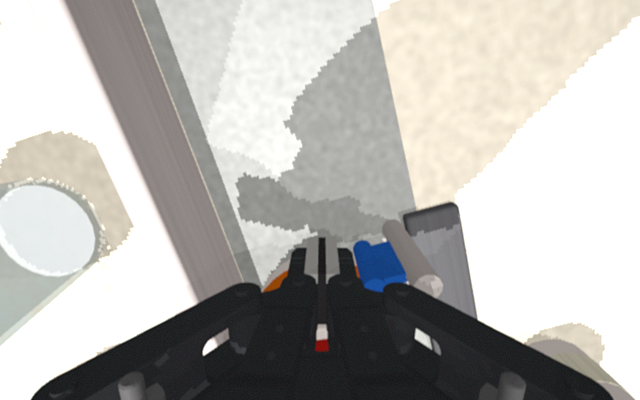

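The wrist view shows the blue gate at (378,265), its roller's left edge at x≈353. A closed gate should be at 354 and a half-folded one at 365, so it is closed, with the finger (edge ≈357) just clear of it. I release gently along the lane.

```bash
python3 -m pendant '[[[0.038,-0.011,0],0],[[0.038,-0.011,0],0],[[0.038,-0.011,0],0],[[0.038,-0.011,0],0]]'
python3 -c "from h import *;lane();wgate(1);gate()"
python3 -m pendant '[[[0.038,-0.011,0],0],[[0.038,-0.011,0],0],[[0.038,-0.011,0],0],[[0.038,-0.011,0],0]]'
python3 -c "from h import *;lane();wgate(1);gate()"
```

```text
t: 20.7
tool_pos: [0.5373, 0.0506, 0.1035]
tcp_rot: [179.4, -0.2, -106.8]
contact_force: [-3.5, -5.7, 1.4]
grip_width: 0.0
gripper_force: 3.6
lane -0.0496 0.0441 z 0.1035 tilt 15.6 j7 138.4
F lane [-3.3 -5.8  1.4] t 20.7
[(0, 0.016, [361.0, 254.0]), (0, 0.056, [373.0, 296.0]), (0.6, 0.016, [371.0, 270.0]), (0.6, 0.056, [386.0, 316.0]), (1.3, 0.016, [394.0, 277.0]), (1.3, 0.056, [415.0, 325.0])]
wblue [([384.2, 267.5], [360, 244, 55, 49, 1756])]
blue [([255.3, 186.7], [6, 26, 110])]
t: 21.2
tool_pos: [0.5385, 0.0445, 0.1039]
tcp_rot: [179.6, 0.0, -106.8]
contact_force: [-0.4, -0.1, -0.4]
grip_width: 0.0001
gripper_force: 0.0
lane -0.0483 0.0380 z 0.1039 tilt 15.5 j7 139.2
F lane [-0.4 -0.1 -0.4] t 21.2
[(0, 0.016, [366.0, 262.0]), (0, 0.056, [379.0, 307.0]), (0.6, 0.016, [377.0, 278.0]), (0.6, 0.056, [392.0, 326.0]), (1.3, 0.016, [399.0, 285.0]), (1.3, 0.056, [421.0, 335.0])]
wblue [([387.7, 271.5], [365, 253, 54, 40, 1328])]
blue [([257.3, 186.9], [6, 26, 109])]
```

The force is zero and the pad is still pressed about 5 mm, so the gate holds the jar. I clear out.

```bash
python3 -m pendant '[[[0.15,-0.042,0],0],[[0.2,-0.055,0],0],[[0.3,-0.083,0],0],[[0.4,-0.11,0],0],[[0.4,-0.11,0],0],[[0,0,-0.6],0],[[0,0,-0.6],0],[[0,0,-0.6],0],[[0,0,-0.6],0],[[0,0,-0.6],0],[[0.5,-0.14,0],0],[[0.5,-0.14,0],0],[[0.5,-0.14,0],0],[[0,0,0],0]]'
python3 - <<'E'
from h import *
lane();gate()
c=grab("top");s=grab("scene")
for c,b in((c,(240,150,340,240)),(s,(290,150,360,240))):
    h=cv2.cvtColor(c["pixels"],cv2.COLOR_BGR2HSV);H,q,V=cv2.split(h)
    m=(((H<8)|(H>172))&(q>150)&(V>60)).astype(np.uint8);k=np.zeros_like(m);k[b[1]:b[3],b[0]:b[2]]=1
    r=cv2.boundingRect(m*k);print(r)
    X=plane(c,r[0]+(r[2]-1)/2,r[1]+(r[3]-1)/2,.09)[:2]-[.5859,.0055];print("lane",X@[.9998,-.0219],X@[.0219,.9998])
import pickle
D=pickle.load(open("d0.pkl","rb"));manip_c=manip.read_camera
grab=lambda n:D[n]
import h as hh; hh.grab=lambda n:D[n]; hh.gate()
E
```

```text
t: 22.7
tool_pos: [0.5356, -0.1148, 0.2537]
tcp_rot: [179.6, -0.1, -107.2]
contact_force: [0.8, -0.0, 0.1]
grip_width: -0.0002
gripper_force: 0.0
lane -0.0476 -0.1214 z 0.2537 tilt 15.9 j7 161.5
F lane [ 0.8 -0.   0.1] t 22.7
blue [([257.3, 186.7], [6, 25, 107]), ([291.3, 200.6], [4, 7, 22])]
(262, 169, 30, 30)
lane -0.04312138419134984 0.08891870042699693
(325, 193, 34, 45)
lane -0.024407750542489743 0.10498582886839317
blue [([259.8, 186.5], [7, 26, 138]), ([291.0, 200.7], [3, 7, 17])]
```

The gate is back at its closed pixel (291,201). The jar is at lane (−43, 89) mm, the pad is held in about 5–6 mm and the robot is clear, so I hand the job in.

```bash
python3 -c "from plant import manip;print(manip.finish_job())"
```

```text
the job is handed in; nothing more can be done
None
```

The red-capped jar is in the bay with the gate closed behind it: the robot is clear, the pad is still held in about 5–6 mm, and I handed the job in at about 23 s; the total force on the tool briefly read about 31 N, under the 35 N limit, while I slid the finger clear of the gate.

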